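# Put the battery-charging bench into service

## Robot

A 6-joint arm with a two-finger parallel gripper is mounted at the origin on the work surface. World frame = base frame: x ahead of the robot, y to its left, z up, the work surface at z = 0. Lengths are in m, angles in rad, forces in N, time in s.
With the tool pointing down it reaches from about 0.35 to 0.975 m from the base axis. Payload 4.9 kg.
Tool frame: the origin (TCP) lies on the centre line of the jaws, within the pads' length; the fingertips stand 14 mm ahead of it and the grasp point (between the pads) lies 5 mm behind it; y points along the fingers, z is the direction in which the jaws open and shut, and the axes are right-handed (so a half turn about y gives the same grasp; the last joint's range is limited). The gripper opens to 85 mm and grips with 20 to 120 N. Pads are 22 mm wide; open, the fingers measure 114 mm over their backs; the gripper's body (76 mm by 85 mm) begins 54 mm behind the grasp point. The pads swing forward as they close: fully open they stand 13 mm farther back than shut.
Start: joints at [1.065, 0.053, 1.613, -0, 1.476, -0.119], TCP at [0.236, 0.579, 0.216] pointing down, gripper open.
Joint ranges: [-3.01, 3.01], [-1.01, 2.22], [0.06, 2.58], [-1.02, 4.17], [0.09, 2.62], [-3.14, 3.14]. Speed limits (rad/s): [2.57, 2.57, 3.14, 3.14, 3.14, 3.14].

## Interface

Orientations are given as a rotation vector (axis times angle).
In Python, from station import ctrl gives the robot as it stands.
- The arm moves only by the tool servo_tool, never from a script. Its arguments are lists of equal length, an entry for each row: "delta_pos": the shift along the tool's x, y, z in m, a list of three; "dr": the turn, a rotation vector about the tool's x, y, z in degrees, a list of three; "grip": the opening, from 0 (shut) to 1 (fully open). In form: {"delta_pos": [[x, y, z], ...], "dr": [[rx, ry, rz], ...], "grip": [grip, ...]}. A call has 1 to 5 rows; each row shifts and turns the pose as measured when the row begins, along the tool's axes as they then stand; what a row does not reach is not made up. A row lasts 1/8 s, in which the tool goes at most 62.5 mm and 10.7 degrees, less where a joint would pass 70% of its speed; a pose out of reach is approached as far as the arm can. A call is refused whole if a number of a shift passes 0.0625 or a number of a turn 10.7, either way. A call with a gripper value outside its range is refused whole. The fingers move at their own pace and stop on an object; "grip_force" is the grip in N (left out, the last holds). Time passes only in rows, so rows that do not move let the fingers close. It gives the time, the measured TCP pose, the force and the opening at its end, in the units of the state.
- ctrl.get_obs(): the state, without advancing time (a new reading comes with each control period).
- ctrl.get_image(name): name is "side" or "top" or "wrist"; returns the picture (384x512x3 uint8, red, green, blue); there is no depth.
- ctrl.camera_params(name): a dict with "fovy" (degrees; the focal length in pixels is half the picture's height over the tangent of half this angle, whatever the lens; pixels are square), "cx", "cy" (the principal point, pixels), "k1" (the pictures are not rectified: a ray, as slopes to the right and down, at radius r is drawn at 1 + k1 r^2 times it, then the intrinsics apply), "eye" and "rotation" of the camera in the world. Camera axes: x right, y down, z forward; pixel columns grow to the right and rows downward; lengths in m; the calibration is good to about 2 mm. A picture is of the moment at which its call begins: read the wrist's pose just before it. camera_params takes no time and is no camera call; for the wrist camera it gives the pose at the moment of the call.
- ctrl.finish_job(): hands the job in, once; it reports no verdict.
Trained networks look in the newest picture that a camera, given by its name, has taken for a name from the list of things; names that differ only in an ending like _2 or _b are one class to them, and where a whole thing is asked for, a point or a joint stands for the part that bears it (a point fixed in the world has none). Each returns a list of dicts, best first, with "score" (0 to 1); they miss things now and then, are a little off and sometimes report something else, mostly with a low value. They report only what shows in the picture. A call takes as long as a camera call.
- ctrl.masks_of(camera, label): "pixels" (384x512 bool, what is visible of it) and "extent" ([left, top, right, bottom] in pixels, round what is visible of it).
The state is a dict: "t": time; "q": joint angles; "dq": joint speeds; "effort": joint torques, N m; "tool_pos": TCP position; "tool_rot": TCP orientation; "contact_force": force on the tool from outside, world axes, zero at the start; "wrist_torque": the same for the moment, N m; "opening": finger opening in m.
Only numpy, scipy, OpenCV 4.12 (cv2) and the standard library are available. Lean on these libraries where they do the work, as an engineer would, in place of code of your own. Each camera call takes 0.05 s, during which the arm holds its last target.

## Task

Put the battery-charging bench into service in the safe order: press the white mains button on the distribution box, then the blue button on the fan controller, then the green charge button on the charger, each one lightly with a fingertip until it stays in. Leave the small grey buttons and the red emergency stop unpressed, and leave the batteries, tools and other loose things standing where they are: nothing needs to be gripped or lifted.

Things in the scene. Friction and masses are not known exactly. Their poses are not given: they have to be found in the camera images.
- mains_btn_top (a point): Centre of the top face of the white mains pushbutton on the distribution box: a white disc 30 mm across. Unpressed, its top is 20 mm above the lid of the box, about 95 mm above the bench; it moves straight down with the button. Its bezel, 42 mm across, stands 6 mm above the lid, so the button stands 14 mm above the bezel.
- mains_btn (a joint): How far the white mains button is pushed in (m): 0 out, 0.008 fully home. Moves straight down. It gives with about 4 N all the way, with no spring: it stays wherever it is pushed to and counts as in from 0.005. The stop at 0.008 is slightly soft.
- fan_btn_top (a point): Centre of the top face of the blue pushbutton on the fan controller: the same button in blue (30 mm disc, bezel 42 mm across and 6 mm high). Unpressed, its top is 20 mm above the box, about 89.5 mm above the bench.
- fan_btn (a joint): How far the blue fan button is pushed in (m): same travel, force and behaviour as mains_btn.
- charge_btn_top (a point): Centre of the top face of the green pushbutton on the charger: the same button in green (30 mm disc, bezel 42 mm across and 6 mm high). Unpressed, its top is 20 mm above the charger's top, about 133.5 mm above the bench.
- charge_btn (a joint): How far the green charge button is pushed in (m): same travel, force and behaviour as mains_btn.
- dist_box: Distribution box, dark grey lid on a light grey base, 130 (x) x 160 (y) x 75 mm high, bolted to the bench, with a clear window over breakers on its far half (its top 86 mm above the bench). Origin: centre of its underside. The white button is at x -28, y -42 mm and the small grey test button at x -28, y +45 mm in its frame.
- fan_ctrl: Fan controller, grey metal box 120 x 130 x 69.5 mm high, bolted to the bench, with the blue button (x -25, y 0 mm in its frame), a black speed dial 14 mm high (x 32, y -32) and an amber lamp (x 32, y 34). Origin: centre of its underside.
- charger: Battery charger, dark blue case 160 x 160 x 113.5 mm high with a light top, bolted to the bench; a white ammeter on its far half, green button at x -42, y -38 mm and small grey boost button at x -42, y +42 mm in its frame. Origin: centre of its underside. The three boxes may stand in any order from left to right.
- rcd_test (a joint): Small grey spring button (18 mm disc, 13 mm high) on the distribution box: 0 up, 0.004 m pressed. Not to be pressed.
- boost_btn (a joint): Small grey spring button (18 mm disc, 13 mm high) on the charger: 0 up, 0.004 m pressed. Not to be pressed.
- estop (a joint): Red mushroom emergency stop: 0 out, 0.006 m pressed. Not to be pressed.
- estop_top (a point): Centre of the top of the red emergency-stop mushroom, 40 mm across, 98 mm above the bench, on a yellow box 80 x 80 mm.
- battery_a: Loose dark grey battery block, 65 x 151 x 94 mm high, behind and to the left. Origin: centre of its underside.
- battery_b: Loose grey battery block, 65 x 151 x 94 mm high, behind and to the right. Origin: centre of its underside.
- spray_can: Loose orange spray can, 52 mm across, 150 mm tall, standing. Origin: centre of its underside.
- grease_jar: Loose small jar with a black cap, 52 mm across, 60 mm tall. Origin: centre of its underside.
- screwdriver: Loose screwdriver, 190 mm long, lying near the robot. Origin: at the bench under its middle.
- wrench: Loose steel wrench, 160 mm long, lying at the left front. Origin: at the bench under its middle.
- tape_roll: Loose roll of black tape lying flat, 60 mm across, 19 mm high. Origin: centre of its underside.
- yellow_bin: Loose yellow parts bin, 120 x 100 x 55 mm high, at the right front. Origin: centre of its underside.

How it is judged:
On the way, in this order (a step that is already met when the one before it is completed fails the run):
1. the white mains button is in, the others still out (value of joint mains_btn above 0.005 m and value of joint each of fan_btn, charge_btn below 0.003 m), for 0.2 s.
2. then the blue fan button is in, the green one still out (value of joint each of mains_btn, fan_btn above 0.005 m and value of joint charge_btn below 0.003 m), for 0.2 s.
3. then the green charge button is in (value of joint each of mains_btn, fan_btn, charge_btn above 0.005 m), for 0.2 s.
At the end, for the whole second after the job is handed in: The white, blue and green buttons are each in by at least 5 mm of their 8 mm; both small grey buttons and the red emergency stop are out (under 2 mm); every loose thing is at rest within 30 mm of where it stood (all of step 3 and value of joint each of rcd_test, boost_btn, estop below 0.002 m and distance of each of battery_a, battery_b, spray_can, grease_jar, screwdriver, wrench, tape_roll, yellow_bin from where it was at the start of the episode below 0.03 m and linear speed of each of battery_a, battery_b, spray_can, grease_jar, screwdriver, wrench, tape_roll, yellow_bin below 0.02 m/s); the robot touches nothing.
It fails at once if the blue fan button is pushed in (3 mm) while the mains button is not in (value of joint fan_btn above 0.003 m and value of joint mains_btn below 0.005 m).
It fails at once if the green charge button is pushed in (3 mm) while the fan or the mains button is not in (value of joint charge_btn above 0.003 m and value of joint any of fan_btn, mains_btn below 0.005 m).
It fails at once if a small grey button or the emergency stop is pressed (2 mm) (value of joint any of rcd_test, boost_btn, estop above 0.002 m).
It fails at once if a button or its box is pushed harder than 25 N (contact force between any of the fingers, the arm and dist_box above 25 N or contact force between any of the fingers, the arm and fan_ctrl above 25 N or contact force between any of the fingers, the arm and charger above 25 N).
It fails at once if a loose thing is lifted, carried or knocked more than 30 mm from its place (distance of any of battery_a, battery_b, spray_can, grease_jar, screwdriver, wrench, tape_roll, yellow_bin from where it was at the start of the episode above 0.03 m).
It also fails if it takes over 58 s, if anything falls off the work surface, if the arm or the gripper's body presses on something with over 40 N, if the wrist force passes 120 N, or if a joint passes its speed limit or range.

## Working session

There is one attempt and no reset: what is moved stays moved. The work goes in short steps, Python scripts to look and compute and a tool call to move; the robot and the scene stay as the last step left them, time stands still between calls to the robot, and variables do not carry over. Pictures are saved under pics/ and viewed, and the job is handed in when it is done.

Besides the shell and the picture viewer there is one more tool, called after "Emit:" as name(argument=value, ...) on one line, values as JSON. servo_tool: Moves the arm, as the interface text tells. Its arguments: {"type":"object","properties":{"delta_pos":{"type":"array","items":{"type":"array","items":{"type":"number"}}},"dr":{"type":"array","items":{"type":"array","items":{"type":"number"}}},"grip":{"type":"array","items":{"type":"number"}},"grip_force":{"type":"number"}},"required":["delta_pos","dr","grip"]}

```bash
mkdir -p pics; ls; cat > h.py <<'E'
import numpy as np, cv2
from station import ctrl
def K(p):
    f=192/np.tan(np.radians(p['fovy'])/2); return f
def ray(p,u,v):
    f=K(p); x=(u-p['cx'])/f; y=(v-p['cy'])/f
    rd=np.hypot(x,y); r=rd
    for _ in range(50): r=rd/(1+p['k1']*r*r)
    s=r/rd if rd>0 else 1
    return np.array(p['rotation'])@np.array([x*s,y*s,1.0])
def at_z(p,u,v,z):
    d=ray(p,u,v); e=np.array(p['eye']); return e+d*(z-e[2])/d[2]
def proj(p,X):
    c=np.array(p['rotation']).T@(np.array(X)-p['eye']); x,y=c[0]/c[2],c[1]/c[2]; k=1+p['k1']*(x*x+y*y); f=K(p)
    return p['cx']+f*x*k,p['cy']+f*y*k
def shot(n,fn):
    im=ctrl.get_image(n); cv2.imwrite('pics/'+fn,im[:,:,::-1]); return im
E
python3 - <<'E'
from h import *
o=ctrl.get_obs(); print(o['t'],o['tool_pos'],o['tool_rot'],o['contact_force'],o['opening'])
for n in ['top','side']:
    p=ctrl.camera_params(n); print(n,p)
    shot(n,n+'1.png')
    for l in ['mains_btn_top','fan_btn_top','charge_btn_top','mains_btn','estop_top']:
        for m in ctrl.masks_of(n,l)[:2]:
            ys,xs=np.nonzero(m['pixels']); print(l,round(m['score'],2),m['extent'],xs.mean().round(1),ys.mean().round(1),len(xs))
print(ctrl.get_obs()['t'])
E
```

```text
pics
0.0 [0.23545712 0.5782607  0.21498243] [-1.55135531  0.30399763 -0.30302298] [0.11544903 0.5589667  0.26099429] 0.08559354663195114
top {'fovy': 54.251914859025554, 'cx': 255.89615041430582, 'cy': 189.0430776139113, 'k1': -0.08036739434205574, 'eye': array([ 0.27844657, -0.08282713,  1.2113286 ]), 'rotation': array([-2.06050561,  2.16351141, -0.22133902])}
mains_btn_top 0.53 [150.4, 220.2, 160.6, 231.1] 155.6 224.5 84
fan_btn_top 0.56 [331.3, 200.0, 342.7, 208.9] 335.6 202.8 70
charge_btn_top 0.42 [155.8, 251.7, 171.8, 270.6] 162.8 260.6 224
mains_btn 0.53 [152.7, 224.0, 159.8, 230.4] 155.5 224.5 64
mains_btn 0.39 [308.2, 251.8, 346.1, 294.2] 326.6 271.6 1471
estop_top 0.49 [200.1, 232.0, 258.1, 239.9] 236.6 235.7 291
side {'fovy': 47.087252338814075, 'cx': 257.12186656291965, 'cy': 196.37454284189627, 'k1': 0.03592734258609758, 'eye': array([0.31999321, 1.21955351, 0.90461972]), 'rotation': array([-0.24817061,  2.68209247, -1.49052203])}
mains_btn_top 0.57 [249.0, 194.7, 257.5, 200.1] 252.0 196.8 62
mains_btn_top 0.44 [274.8, 246.0, 283.0, 255.9] 276.8 252.1 65
charge_btn_top 0.44 [245.8, 196.1, 254.6, 198.5] 251.9 196.6 19
charge_btn_top 0.36 [144.3, 244.4, 182.5, 302.3] 163.9 273.3 1761
mains_btn 0.58 [271.7, 245.7, 282.5, 257.2] 276.7 252.4 81
estop_top 0.59 [288.1, 141.0, 295.6, 148.5] 290.8 144.9 44
0.6
```

Rotation is a rotation vector; I'll convert it. Viewing the pictures.

View pics/top1.png

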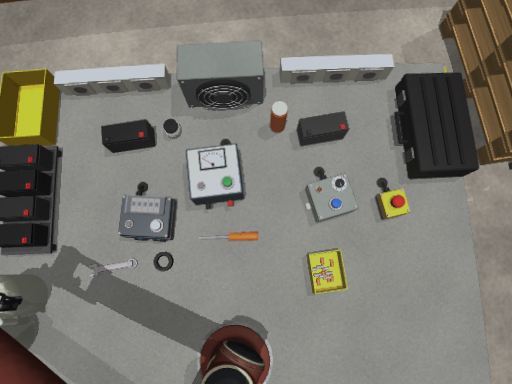

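View pics/side1.png

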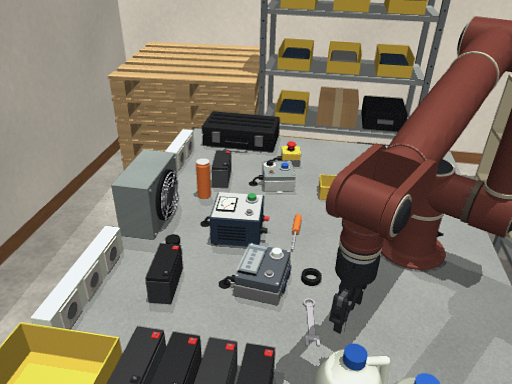

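The top view shows the white button at about (156,225), green at (227,182), blue at (336,203) and the e-stop at (398,201). In the side view they are at about (277,253), (252,197), (286,165) and (291,145). The mask labels for green and blue in the top view are partly wrong, so I'll locate the buttons by colour.

```bash
sed -i "s/np.array(p\['rotation'\])/R(p)/g" h.py; cat >> h.py <<'E'
from scipy.spatial.transform import Rotation as Ro
def R(p):
    r=np.array(p['rotation']); return Ro.from_rotvec(r).as_matrix() if r.shape==(3,) else r
def blob(im,cond,u,v,w):
    u0,v0=max(0,int(u-w)),max(0,int(v-w))
    sub=im[v0:v0+2*w,u0:u0+2*w].astype(int); m=cond(sub[...,0],sub[...,1],sub[...,2]).astype(np.uint8)
    n,l,s,c=cv2.connectedComponentsWithStats(m)
    if n<2: return None
    d=[s[i,4]-3*np.hypot(*(c[i]-[u-u0,v-v0])) for i in range(1,n)]; i=1+int(np.argmax(d))
    return c[i][0]+u0,c[i][1]+v0,s[i,4],s[i,2],s[i,3]
COL=dict(mains=lambda r,g,b:(np.minimum(np.minimum(r,g),b)>170),
 fan=lambda r,g,b:(b>r+50)&(b>g+20), charge=lambda r,g,b:(g>r+40)&(g>b+20), estop=lambda r,g,b:(r>g+80)&(r>b+80))
Z=dict(mains=.095,fan=.0895,charge=.1335,estop=.098)
E
python3 - <<'E'
from h import *
P=dict(top=dict(mains=(156,225),fan=(336,203),charge=(227,182),estop=(398,201)),side=dict(mains=(277,253),fan=(286,165),charge=(252,197),estop=(291,145)))
for n in P:
    im=cv2.imread(f'pics/{n}1.png')[:,:,::-1]; p=ctrl.camera_params(n)
    for k,(u,v) in P[n].items():
        b=blob(im,COL[k],u,v,10)
        if b is None: print(n,k,None); continue
        print(n,k,np.round(b,1),at_z(p,b[0],b[1],Z[k]).round(4))
    print('base proj',proj(p,[0,0,0]))
# box orientations: top faces via estop etc later
E
```

```text
top mains [155.8 224.6  83.   13.   11. ] [0.419 0.216 0.095]
top fan [336.  202.5  74.    9.   10. ] [ 0.4607 -0.3316  0.0895]
top charge [226.9 181.   68.    9.    9. ] [ 0.5336 -0.0055  0.1335]
top estop [398.3 200.9 109.   12.   11. ] [ 0.4546 -0.5216  0.098 ]
base proj (np.float64(234.7625412067061), np.float64(360.67259670106625))
side mains [276.4 251.8  88.   14.   12. ] [0.4171 0.2255 0.095 ]
side fan [284.6 165.   36.    8.    7. ] [ 0.4583 -0.3227  0.0895]
side charge [251.5 196.3  52.    8.    8. ] [0.5319 0.003  0.1335]
side estop [291.1 144.1  44.    9.    8. ] [ 0.4523 -0.5028  0.098 ]
base proj (np.float64(409.7767629628746), np.float64(247.89565128221014))
```

```bash
cat >> h.py <<'E'
def togo(T,nmax=0.05):
    o=ctrl.get_obs(); M=Ro.from_rotvec(o['tool_rot']).as_matrix(); d=M.T@(np.array(T)-o['tool_pos'])
    print('t',round(o['t'],2),'pos',o['tool_pos'].round(4),'F',o['contact_force'].round(2),'open',round(o['opening'],4))
    print('axes x',M[:,0].round(3),'y',M[:,1].round(3),'z',M[:,2].round(3))
    print('tool delta',d.round(4),'rows',np.ceil(np.abs(d).max()/nmax))
E
python3 - <<'E'
from h import *
togo([.37,.22,.24])
E
```

```text
t 0.6 pos [0.2358 0.5788 0.2162] F [-0.71  0.28 -0.09] open 0.0855
axes x [ 0.926 -0.377  0.   ] y [ 0. -0. -1.] z [ 0.377  0.926 -0.   ]
tool delta [ 0.2597 -0.0238 -0.2817] rows 6.0
```

Emit:
servo_tool(delta_pos=[[0.02,-0.02,-0.02],[0.04,-0.005,-0.044],[0.04,0,-0.044],[0.04,0,-0.044],[0.04,0,-0.044]], dr=[[0,0,0],[0,0,0],[0,0,0],[0,0,0],[0,0,0]], grip=[0,0,0,0,0])

```text
t: 1.23
tool_pos: [0.3303, 0.3258, 0.2426]
tool_rot: [-1.549, 0.296, -0.3]
contact_force: [0.5, -0.4, 0.8]
opening: -0.0001
```

```bash
python3 - <<'E'
from h import *
togo([.418,.22,.20])
p=ctrl.camera_params('wrist'); shot('wrist','w1.png'); print(p); print({k:np.round(proj(p,q),0) for k,q in dict(mains=(.418,.22,.095)).items()})
E
```

```text
t 1.23 pos [0.3303 0.3258 0.2426] F [ 0.54 -0.39  0.8 ] open -0.0001
axes x [ 0.929 -0.37   0.002] y [ 0.003  0.001 -1.   ] z [0.37  0.929 0.002]
tool delta [ 0.1206  0.0427 -0.0658] rows 3.0
{'fovy': 65.21658452836445, 'cx': 253.10139684128458, 'cy': 188.38757212776943, 'k1': -0.06267260770451144, 'eye': array([0.26646229, 0.3514273 , 0.400598  ]), 'rotation': array([2.41083471, 1.63305212, 0.22285323])}
{'mains': array([196., 276.])}
```

View pics/w1.png

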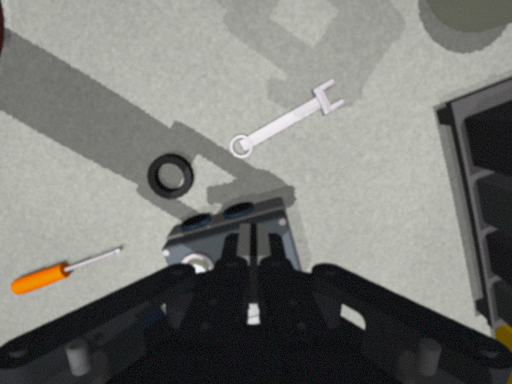

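The wrist view shows the white button at about (198,263), partly hidden by the fingers, about 13 px from my prediction. I'll move past it so it comes clear of the fingers.

Emit:
servo_tool(delta_pos=[[0.05,0,-0.01],[0.05,0,-0.01],[0.05,0,-0.01],[0.02,0,-0.01],[0,0,0]], dr=[[0,0,0],[0,0,0],[0,0,0],[0,0,0],[0,0,0]], grip=[0,0,0,0,0])

```text
t: 1.9
tool_pos: [0.4799, 0.2142, 0.2452]
tool_rot: [-1.549, 0.298, -0.312]
contact_force: [-0.5, 0.2, 0.2]
opening: -0.0001
```

```bash
python3 - <<'E'
from h import *
p=ctrl.camera_params('wrist'); im=shot('wrist','w2.png'); u,v=proj(p,(.418,.22,.095)); print(u,v)
b=blob(im,COL['mains'],u,v,35); print(b)
if b: print(at_z(p,b[0],b[1],.095))
togo([.418,.22,.13])
E
```

```text
234.24638903376217 114.81091445270782
(np.float64(234.53267162944582), np.float64(112.1985111662531), np.int32(1209), np.int32(38), np.int32(40))
[0.41576103 0.22126964 0.095     ]
t 1.95 pos [0.4794 0.2148 0.2452] F [ 0.05  0.25 -0.61] open -0.0
axes x [ 0.926 -0.378  0.008] y [ 0.008 -0.001 -1.   ] z [0.378 0.926 0.002]
tool delta [-0.0597  0.1147 -0.0187] rows 3.0
```

View pics/w2.png

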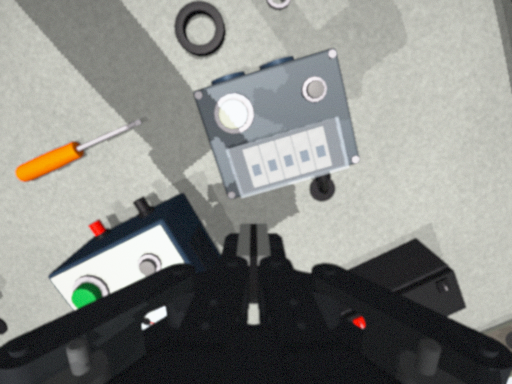

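White button at (234,112), giving (0.416, 0.221). That agrees with the overhead fix, and the grey test button is well away at (315,90).

Emit:
servo_tool(delta_pos=[[-0.03,0.01,-0.01],[-0.03,0.025,-0.009],[0,0.045,0],[0,0.03,0],[0,0,0]], dr=[[0,0,0],[0,0,0],[0,0,0],[0,0,0],[0,0,0]], grip=[0,0,0,0,0])

```text
t: 2.58
tool_pos: [0.4128, 0.2245, 0.1337]
tool_rot: [-1.546, 0.291, -0.307]
contact_force: [0.8, 0.2, -0.6]
opening: -0.0003
```

```bash
python3 - <<'E'
from h import *
togo([.4165,.2205,.110])
E
```

```text
t 2.58 pos [0.4128 0.2245 0.1337] F [ 0.8   0.18 -0.56] open -0.0003
axes x [ 0.928 -0.372  0.01 ] y [ 0.011  0.002 -1.   ] z [0.372 0.928 0.006]
tool delta [ 0.0047  0.0237 -0.0024] rows 1.0
```

Emit:
servo_tool(delta_pos=[[0.005,0.01,-0.002],[0,0.008,0],[0,0.004,0]], dr=[[0,0,0],[0,0,0],[0,0,0]], grip=[0,0,0])

```text
t: 2.95
tool_pos: [0.4192, 0.2221, 0.1145]
tool_rot: [-1.543, 0.285, -0.311]
contact_force: [-0.1, 0.0, 1.1]
opening: -0.0
```

Emit:
servo_tool(delta_pos=[[0,0.002,0],[0,0.002,0]], dr=[[0,0,0],[0,0,0]], grip=[0,0])

```text
t: 3.2
tool_pos: [0.4199, 0.2223, 0.111]
tool_rot: [-1.542, 0.284, -0.312]
contact_force: [0.2, 0.9, 0.3]
opening: -0.0
```

Emit:
servo_tool(delta_pos=[[-0.002,0.002,-0.001],[0,0.002,0]], dr=[[0,0,0],[0,0,0]], grip=[0,0])

```text
t: 3.45
tool_pos: [0.4179, 0.2221, 0.1071]
tool_rot: [-1.542, 0.284, -0.312]
contact_force: [0.1, 0.6, -0.3]
opening: 0.0002
```

Emit:
servo_tool(delta_pos=[[0,0.002,0],[0,0.002,0]], dr=[[0,0,0],[0,0,0]], grip=[0,0])

```text
t: 3.7
tool_pos: [0.418, 0.2222, 0.1029]
tool_rot: [-1.542, 0.284, -0.312]
contact_force: [-0.3, 0.8, -0.1]
opening: 0.0001
```

```bash
python3 - <<'E'
from h import *
im=shot('side','s2.png'); c=im[200:300,220:340]; im2=shot('wrist','w3.png'); 
cv2.imwrite('pics/s2c.png',np.hstack([cv2.resize(c,(480,400),interpolation=cv2.INTER_CUBIC),cv2.resize(im2[150:320,150:350],(320,272))[:272].repeat(1,0) if 0 else cv2.resize(im2[150:350,170:330],(320,400))])[:,:,::-1])
print(ctrl.get_obs()['contact_force'])
E
```

```text
[ 0.661064   -0.56701319  0.19404962]
```

View pics/s2c.png

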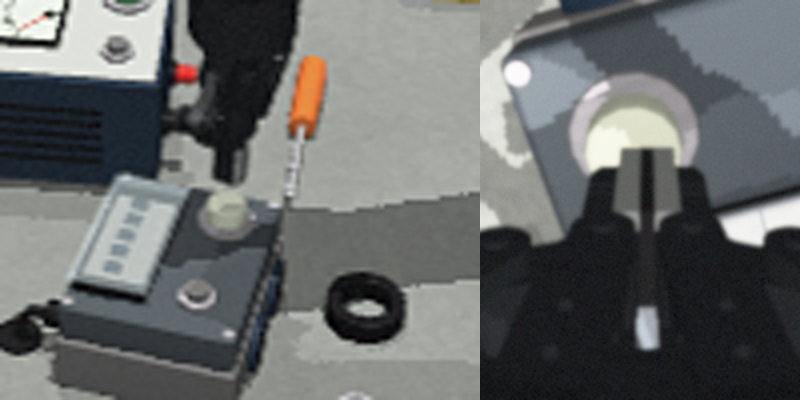

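```bash
python3 - <<'E'
from h import *
o=ctrl.get_obs(); M=Ro.from_rotvec(o['tool_rot']).as_matrix(); T=o['tool_pos']
for n,c in (('side',lambda u,v:((u-220)*4,(v-200)*4)),('wrist',lambda u,v:(480+(u-170)*2,(v-150)*2))):
    p=ctrl.camera_params(n)
    for l,X in (('tip',T+M[:,1]*.014),('tip0',T),('btn',[.417,.221,.095]),('btn87',[.417,.221,.087])): print(n,l,np.round(c(*proj(p,X)),0))
E
```

```text
side tip [224. 211.]
side tip0 [226. 196.]
side btn [226. 203.]
side btn87 [226. 212.]
wrist tip [645. 144.]
wrist tip0 [645. 162.]
wrist btn [640. 151.]
wrist btn87 [640. 141.]
```

Both views agree that the shut fingertips are still about 20 mm above the button. In the side crop the tip is at (232,182), where I predicted v=211. So the tips sit higher than the nominal 14 mm offset suggests, and I'll keep lowering while watching the force.

Emit:
servo_tool(delta_pos=[[-0.001,0.003,-0.001],[0,0.003,0]], dr=[[0,0,0],[0,0,0]], grip=[0,0])

```text
t: 4.05
tool_pos: [0.4167, 0.2216, 0.0966]
tool_rot: [-1.542, 0.284, -0.312]
contact_force: [0.1, -0.9, 0.2]
opening: 0.0
```

Emit:
servo_tool(delta_pos=[[0,0.002,0],[0,0.002,0]], dr=[[0,0,0],[0,0,0]], grip=[0,0])

```text
t: 4.3
tool_pos: [0.4166, 0.2216, 0.0921]
tool_rot: [-1.542, 0.284, -0.312]
contact_force: [0.2, 0.2, 0.0]
opening: 0.0
```

Emit:
servo_tool(delta_pos=[[0,0.002,0]], dr=[[0,0,0]], grip=[0])

```text
t: 4.42
tool_pos: [0.4167, 0.2216, 0.09]
tool_rot: [-1.542, 0.284, -0.312]
contact_force: [0.4, 0.3, 0.1]
opening: -0.0002
```

```bash
python3 - <<'E'
from h import *
im=shot('side','s3.png'); c=im[200:300,220:340]; im2=shot('wrist','w4.png'); 
cv2.imwrite('pics/s3c.png',np.hstack([cv2.resize(c,(480,400),interpolation=cv2.INTER_CUBIC),cv2.resize(im2[150:350,170:330],(320,400))])[:,:,::-1])
im=shot('top','t3.png');cv2.imwrite('pics/t3c.png',cv2.resize(im[180:280,90:210],(720,600),interpolation=cv2.INTER_CUBIC)[:,:,::-1])
E
```

```text
(no output)
```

View pics/s3c.png

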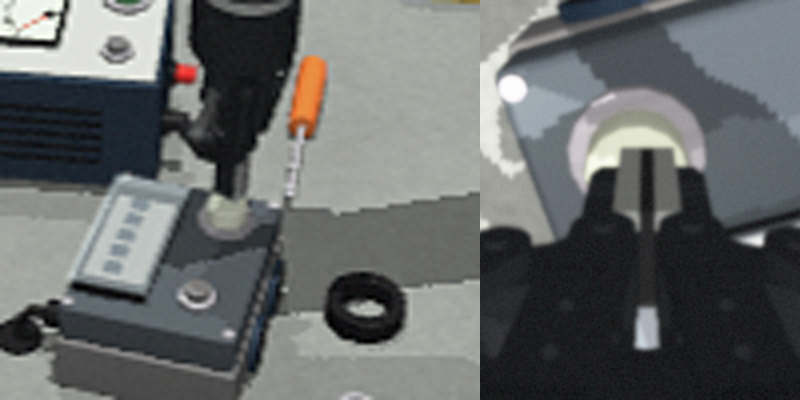

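View pics/t3c.png

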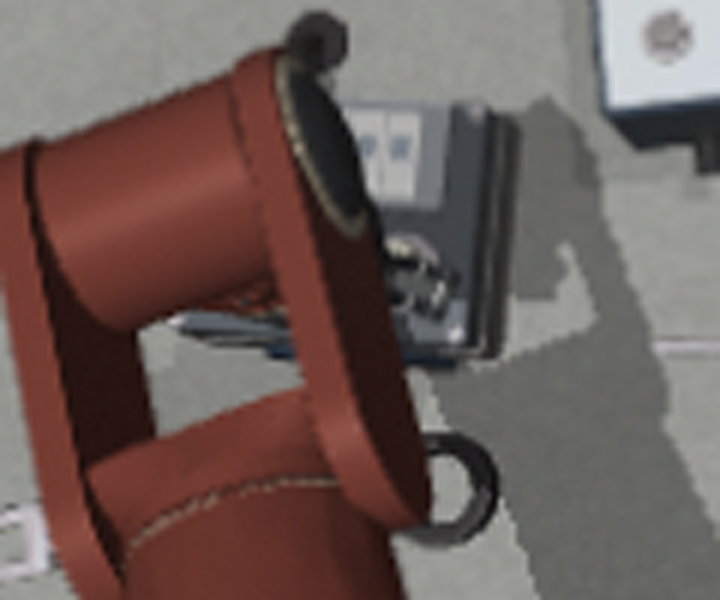

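The tip is now just above the white cap (side crop, tip at about (233,200), cap centre at about (225,208)). It is aligned within a few mm in x and y, so I'll go on down.

Emit:
servo_tool(delta_pos=[[0,0.002,-0.001]], dr=[[0,0,0]], grip=[0])

```text
t: 4.7
tool_pos: [0.4165, 0.2207, 0.0881]
tool_rot: [-1.542, 0.284, -0.312]
contact_force: [0.3, -0.5, 0.6]
opening: -0.0001
```

Emit:
servo_tool(delta_pos=[[0,0.002,-0.001]], dr=[[0,0,0]], grip=[0])

```text
t: 4.82
tool_pos: [0.4162, 0.2197, 0.086]
tool_rot: [-1.542, 0.284, -0.312]
contact_force: [-0.4, -0.1, -0.2]
opening: 0.0001
```

Emit:
servo_tool(delta_pos=[[0,0.002,0]], dr=[[0,0,0]], grip=[0])

```text
t: 4.95
tool_pos: [0.4162, 0.2197, 0.0839]
tool_rot: [-1.542, 0.284, -0.312]
contact_force: [-0.1, 0.3, 0.6]
opening: -0.0001
```

```bash
python3 - <<'E'
from h import *
im=shot('side','s4.png'); c=im[225:275,250:310]; im2=shot('wrist','w5.png'); 
cv2.imwrite('pics/s4c.png',np.hstack([cv2.resize(c,(480,400),interpolation=cv2.INTER_CUBIC),cv2.resize(im2[150:350,170:330],(320,400))])[:,:,::-1])
print(ctrl.get_obs()['contact_force'])
E
```

```text
[-0.22800559  0.58284506  0.49919197]
```

View pics/s4c.png

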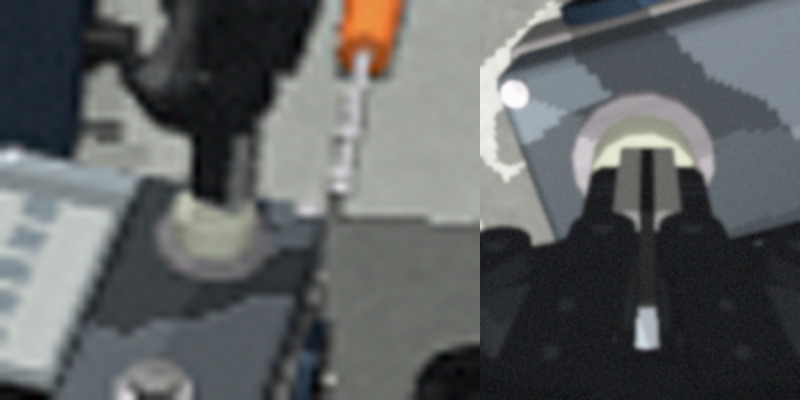

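Still above: the tip's near edge is at the cap centre. Continuing down.

Emit:
servo_tool(delta_pos=[[0,0.002,0]], dr=[[0,0,0]], grip=[0])

```text
t: 5.18
tool_pos: [0.4162, 0.2197, 0.0818]
tool_rot: [-1.542, 0.284, -0.312]
contact_force: [0.7, -0.3, -0.2]
opening: 0.0001
```

Emit:
servo_tool(delta_pos=[[0,0.002,0]], dr=[[0,0,0]], grip=[0])

```text
t: 5.3
tool_pos: [0.4162, 0.2197, 0.0798]
tool_rot: [-1.542, 0.284, -0.312]
contact_force: [-1.9, -0.6, 4.1]
opening: 0.0001
```

Emit:
servo_tool(delta_pos=[[0,0.002,0]], dr=[[0,0,0]], grip=[0])

```text
t: 5.42
tool_pos: [0.4162, 0.2197, 0.0781]
tool_rot: [-1.542, 0.284, -0.312]
contact_force: [-2.8, -1.3, 3.3]
opening: -0.0
```

```bash
python3 - <<'E'
from h import *
im=shot('side','s5.png'); c=im[225:275,250:310]; im2=shot('wrist','w6.png'); 
cv2.imwrite('pics/s5c.png',np.hstack([cv2.resize(c,(480,400),interpolation=cv2.INTER_CUBIC),cv2.resize(im2[150:350,170:330],(320,400))])[:,:,::-1])
o=ctrl.get_obs();print(o['contact_force'],o['wrist_torque'])
E
```

```text
[-1.99673894 -1.01607894  3.34148956] [-0.10123918  0.28536281  0.02744988]
```

View pics/s5c.png

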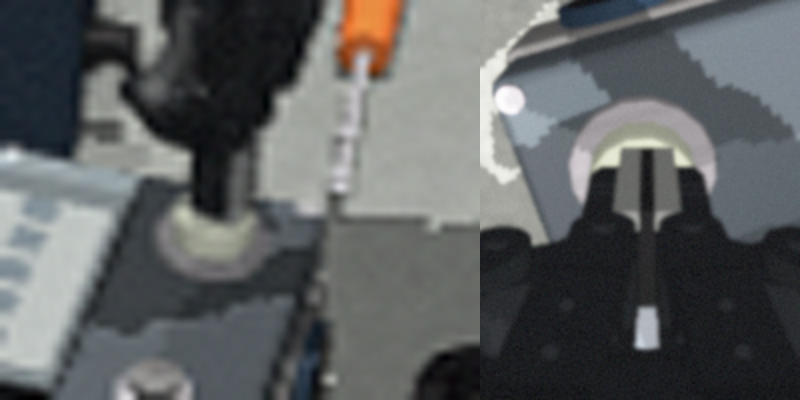

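The tip rests on the cap, well inside its rim. Contact came at TCP z≈0.080, so I need z≈0.074.

Emit:
servo_tool(delta_pos=[[0,0.002,0]], dr=[[0,0,0]], grip=[0])

```text
t: 5.65
tool_pos: [0.4163, 0.2197, 0.0761]
tool_rot: [-1.542, 0.284, -0.312]
contact_force: [-2.3, 0.5, 4.4]
opening: -0.0
```

Emit:
servo_tool(delta_pos=[[0,0.002,0]], dr=[[0,0,0]], grip=[0])

```text
t: 5.78
tool_pos: [0.4163, 0.2197, 0.0741]
tool_rot: [-1.542, 0.284, -0.312]
contact_force: [-2.1, -0.7, 4.8]
opening: 0.0002
```

Emit:
servo_tool(delta_pos=[[0,0.001,0]], dr=[[0,0,0]], grip=[0])

```text
t: 5.9
tool_pos: [0.4162, 0.2197, 0.073]
tool_rot: [-1.542, 0.284, -0.312]
contact_force: [-1.5, -1.3, 4.1]
opening: 0.0002
```

Emit:
servo_tool(delta_pos=[[0,0.001,0]], dr=[[0,0,0]], grip=[0])

```text
t: 6.02
tool_pos: [0.4162, 0.2197, 0.0719]
tool_rot: [-1.542, 0.285, -0.312]
contact_force: [-2.5, -1.4, 7.3]
opening: -0.0
```

Emit:
servo_tool(delta_pos=[[0,0,0],[0,0,0]], dr=[[0,0,0],[0,0,0]], grip=[0,0])

```text
t: 6.28
tool_pos: [0.4162, 0.2197, 0.072]
tool_rot: [-1.542, 0.285, -0.311]
contact_force: [-1.8, -0.4, 4.8]
opening: -0.0001
```

The force rose to 7 N at z=0.072, so the white button is at its stop. Raising straight up and checking.

Emit:
servo_tool(delta_pos=[[0,-0.02,0],[0,-0.04,0],[0,-0.04,0],[0.03,-0.03,0.01],[0.03,0,0.01]], dr=[[0,0,0],[0,0,0],[0,0,0],[0,0,0],[0,0,0]], grip=[0,0,0,0,0])

```text
t: 6.9
tool_pos: [0.4774, 0.2157, 0.2033]
tool_rot: [-1.541, 0.282, -0.312]
contact_force: [-0.2, 0.1, -0.4]
opening: 0.0
```

```bash
python3 - <<'E'
from h import *
im=shot('side','s6.png'); c=im[225:275,250:310]; im2=shot('wrist','w7.png'); 
cv2.imwrite('pics/s6c.png',np.hstack([cv2.resize(c,(480,400),interpolation=cv2.INTER_CUBIC),cv2.resize(im2[0:200,150:310],(320,400))])[:,:,::-1])
togo([.53,-.30,.20])
E
```

```text
t 7.0 pos [0.4771 0.2149 0.2004] F [-0.29 -0.37  0.14] open 0.0003
axes x [ 0.928 -0.371  0.013] y [ 0.016  0.004 -1.   ] z [0.371 0.928 0.009]
tool delta [ 0.2403 -0.0006 -0.4584] rows 10.0
```

View pics/s6c.png

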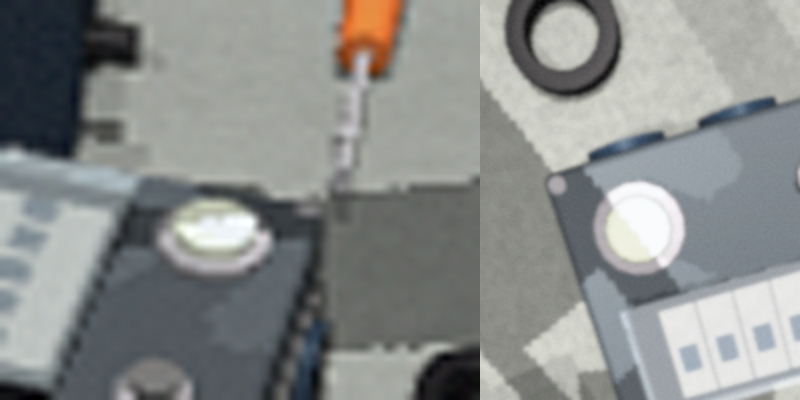

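The white button now sits low in its bezel. Moving over to the fan controller.

Emit:
servo_tool(delta_pos=[[0.025,-0.01,-0.05],[0.025,-0.01,-0.052],[0.025,0,-0.052],[0.025,0,-0.052],[0.025,0,-0.052]], dr=[[0,0,0],[0,0,0],[0,0,0],[0,0,0],[0,0,0]], grip=[0,0,0,0,0])

```text
t: 7.62
tool_pos: [0.4956, -0.0743, 0.2147]
tool_rot: [-1.544, 0.281, -0.3]
contact_force: [0.4, 0.2, 0.2]
opening: 0.0001
```

Emit:
servo_tool(delta_pos=[[0.03,0,-0.052],[0.03,0,-0.05],[0.03,0,-0.05],[0.02,0,-0.03],[0,0,0]], dr=[[0,0,0],[0,0,0],[0,0,0],[0,0,0],[0,0,0]], grip=[0,0,0,0,0])

```text
t: 8.25
tool_pos: [0.529, -0.2916, 0.208]
tool_rot: [-1.54, 0.288, -0.302]
contact_force: [-0.2, 1.0, 0.2]
opening: -0.0002
```

```bash
python3 - <<'E'
from h import *
p=ctrl.camera_params('wrist'); im=shot('wrist','w8.png'); u,v=proj(p,(.46,-.328,.0895)); print(u,v)
b=blob(im,COL['fan'],u,v,35); print(b)
if b: print(at_z(p,b[0],b[1],.0895))
togo([.46,-.328,.095])
E
```

```text
185.66202685768673 126.23862696511227
(np.float64(180.89725209080046), np.float64(126.00238948626045), np.int32(837), np.int32(33), np.int32(33))
[ 0.45818471 -0.33193132  0.0895    ]
t 8.3 pos [ 0.5289 -0.2903  0.2079] F [-0.35  0.24 -1.23] open 0.0001
axes x [ 0.93  -0.367  0.006] y [ 0.01   0.009 -1.   ] z [0.366 0.93  0.012]
tool delta [-0.051   0.1119 -0.0617] rows 3.0
```

View pics/w8.png

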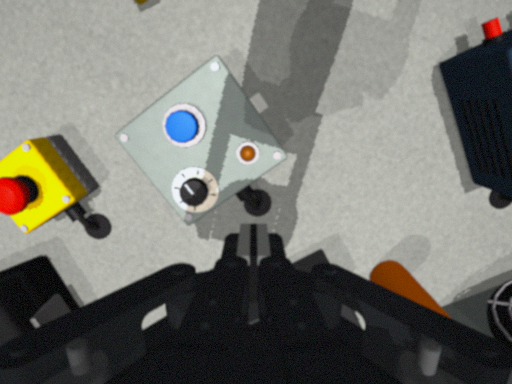

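Blue button at (182,126), giving (0.458, -0.332), in agreement with the overhead estimate.

Emit:
servo_tool(delta_pos=[[-0.025,0,-0.032],[-0.025,0.01,-0.032],[0,0.04,0],[0,0.04,0],[0,0.015,0]], dr=[[0,0,0],[0,0,0],[0,0,0],[0,0,0],[0,0,0]], grip=[0,0,0,0,0])

```text
t: 8.93
tool_pos: [0.459, -0.324, 0.0996]
tool_rot: [-1.54, 0.279, -0.297]
contact_force: [0.5, 0.2, 0.0]
opening: -0.0
```

```bash
python3 - <<'E'
from h import *
togo([.459,-.331,.080])
E
```

```text
t 8.93 pos [ 0.459  -0.324   0.0996] F [0.47 0.24 0.01] open -0.0
axes x [ 0.933 -0.359  0.009] y [ 0.013  0.009 -1.   ] z [0.359 0.933 0.013]
tool delta [ 0.0023  0.0195 -0.0068] rows 1.0
```

Emit:
servo_tool(delta_pos=[[0.002,0.005,-0.006],[0,0.005,-0.001],[0,0.004,0]], dr=[[0,0,0],[0,0,0],[0,0,0]], grip=[0,0,0])

```text
t: 9.3
tool_pos: [0.46, -0.3309, 0.0869]
tool_rot: [-1.542, 0.275, -0.297]
contact_force: [-1.4, 0.2, 1.2]
opening: 0.0002
```

```bash
python3 - <<'E'
from h import *
im=shot('side','s7.png'); c=im[140:190,255:315]; im2=shot('wrist','w9.png'); 
cv2.imwrite('pics/s7c.png',np.hstack([cv2.resize(c,(480,400),interpolation=cv2.INTER_CUBIC),cv2.resize(im2[150:350,170:330],(320,400))])[:,:,::-1])
togo([.459,-.331,.075])
E
```

```text
t 9.4 pos [ 0.4598 -0.3307  0.0865] F [-0.12 -0.4  -1.04] open -0.0001
axes x [ 0.934 -0.357  0.011] y [ 0.015  0.008 -1.   ] z [0.357 0.934 0.012]
tool delta [-0.0007  0.0115 -0.0007] rows 1.0
```

View pics/s7c.png

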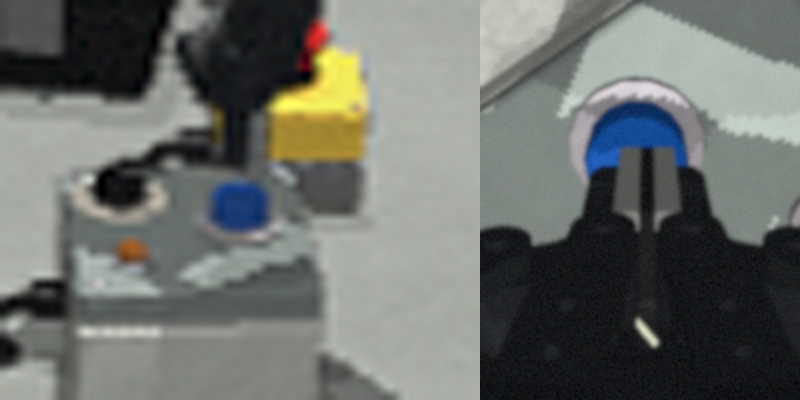

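Aligned over the blue cap (side crop, cap at (240,205), tip at about (233,165)), with roughly 10 mm to go.

Emit:
servo_tool(delta_pos=[[0,0.003,0],[0,0.003,0],[0,0.002,0]], dr=[[0,0,0],[0,0,0],[0,0,0]], grip=[0,0,0])

```text
t: 9.78
tool_pos: [0.4606, -0.3313, 0.0795]
tool_rot: [-1.543, 0.274, -0.299]
contact_force: [0.3, -0.7, 0.4]
opening: -0.0001
```

Emit:
servo_tool(delta_pos=[[0,0.002,0]], dr=[[0,0,0]], grip=[0])

```text
t: 9.9
tool_pos: [0.4607, -0.3313, 0.0774]
tool_rot: [-1.543, 0.274, -0.299]
contact_force: [-0.6, -0.0, -0.3]
opening: 0.0
```

Emit:
servo_tool(delta_pos=[[0,0.002,0]], dr=[[0,0,0]], grip=[0])

```text
t: 10.02
tool_pos: [0.4607, -0.3313, 0.0752]
tool_rot: [-1.543, 0.274, -0.299]
contact_force: [0.3, 0.1, -0.5]
opening: -0.0003
```

Emit:
servo_tool(delta_pos=[[0,0.002,0]], dr=[[0,0,0]], grip=[0])

```text
t: 10.15
tool_pos: [0.4607, -0.3314, 0.0735]
tool_rot: [-1.543, 0.274, -0.298]
contact_force: [-2.1, 0.6, 4.3]
opening: -0.0
```

Contact at z≈0.0745. Pressing to about 0.067.

Emit:
servo_tool(delta_pos=[[0,0.002,0],[0,0.002,0]], dr=[[0,0,0],[0,0,0]], grip=[0,0])

```text
t: 10.4
tool_pos: [0.4607, -0.3313, 0.0701]
tool_rot: [-1.543, 0.275, -0.298]
contact_force: [-0.6, 1.5, 4.0]
opening: -0.0003
```

Emit:
servo_tool(delta_pos=[[0,0.002,0]], dr=[[0,0,0]], grip=[0])

```text
t: 10.52
tool_pos: [0.4607, -0.3313, 0.0682]
tool_rot: [-1.543, 0.275, -0.298]
contact_force: [-1.8, 0.3, 5.0]
opening: -0.0
```

Emit:
servo_tool(delta_pos=[[0,0.001,0]], dr=[[0,0,0]], grip=[0])

```text
t: 10.65
tool_pos: [0.4607, -0.3314, 0.0671]
tool_rot: [-1.543, 0.275, -0.298]
contact_force: [-2.1, 2.3, 3.7]
opening: 0.0001
```

Emit:
servo_tool(delta_pos=[[0,0,0],[0,0,0]], dr=[[0,0,0],[0,0,0]], grip=[0,0])

```text
t: 10.9
tool_pos: [0.4607, -0.3314, 0.067]
tool_rot: [-1.543, 0.275, -0.298]
contact_force: [-1.1, 1.9, 3.6]
opening: -0.0004
```

Emit:
servo_tool(delta_pos=[[0,-0.02,0],[0,-0.045,0],[0,-0.05,0],[0.02,-0.035,0.03],[0.03,0,0.04]], dr=[[0,0,0],[0,0,0],[0,0,0],[0,0,0],[0,0,0]], grip=[0,0,0,0,0])

```text
t: 11.52
tool_pos: [0.5308, -0.2861, 0.2275]
tool_rot: [-1.544, 0.274, -0.307]
contact_force: [0.7, -0.9, -0.9]
opening: -0.0002
```

```bash
python3 - <<'E'
from h import *
im=shot('side','s8.png'); c=im[140:190,255:315]; im2=shot('wrist','w10.png'); 
cv2.imwrite('pics/s8c.png',np.hstack([cv2.resize(c,(480,400),interpolation=cv2.INTER_CUBIC),cv2.resize(im2[30:230,100:260],(320,400))])[:,:,::-1])
togo([.60,-.01,.24])
E
```

```text
t 11.62 pos [ 0.532  -0.283   0.2243] F [-0.87 -0.5  -0.45] open 0.0001
axes x [ 0.934 -0.357  0.015] y [ 0.019  0.007 -1.   ] z [0.357 0.934 0.013]
tool delta [-0.0337 -0.0124  0.2795] rows 6.0
```

View pics/s8c.png

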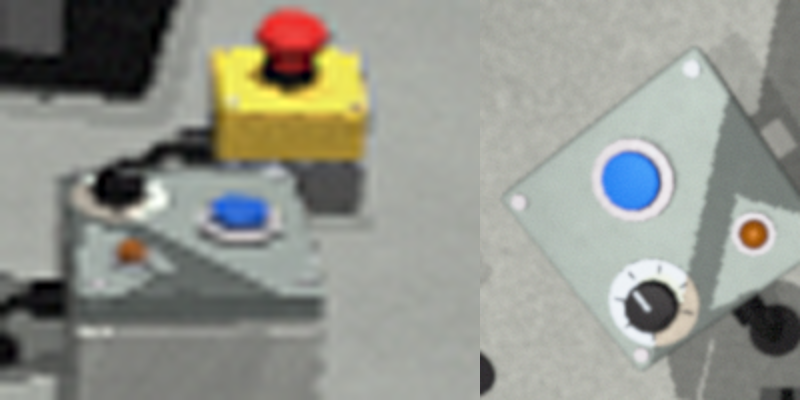

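The blue button is in, low in its bezel, and the e-stop is untouched. On to the charger.

Emit:
servo_tool(delta_pos=[[-0.006,-0.006,0.05],[-0.006,-0.004,0.055],[-0.006,0,0.055],[-0.006,0,0.055],[-0.006,0,0.05]], dr=[[0,0,0],[0,0,0],[0,0,0],[0,0,0],[0,0,0]], grip=[0,0,0,0,0])

```text
t: 12.25
tool_pos: [0.5999, -0.0223, 0.2409]
tool_rot: [-1.543, 0.273, -0.309]
contact_force: [0.9, -0.9, 0.2]
opening: -0.0001
```

Emit:
servo_tool(delta_pos=[[0,0,0.015],[0,0,0]], dr=[[0,0,0],[0,0,0]], grip=[0,0])

```text
t: 12.5
tool_pos: [0.6056, -0.0061, 0.242]
tool_rot: [-1.544, 0.269, -0.307]
contact_force: [-0.4, -0.1, 0.2]
opening: 0.0001
```

```bash
python3 - <<'E'
from h import *
p=ctrl.camera_params('wrist'); im=shot('wrist','w11.png'); u,v=proj(p,(.533,-.002,.1335)); print(u,v)
b=blob(im,COL['charge'],u,v,45); print(b)
if b: print(at_z(p,b[0],b[1],.1335))
togo([.533,-.003,.145])
E
```

```text
224.9160845701763 103.14088077779668
(np.float64(221.89449541284404), np.float64(102.89678899082568), np.int32(872), np.int32(33), np.int32(34))
[ 0.53187632 -0.00432548  0.1335    ]
t 12.55 pos [ 0.6055 -0.0067  0.242 ] F [ 0.05  0.14 -0.17] open 0.0002
axes x [ 0.933 -0.36   0.022] y [ 0.025  0.003 -1.   ] z [0.36  0.933 0.012]
tool delta [-0.071   0.0952 -0.0238] rows 2.0
```

View pics/w11.png

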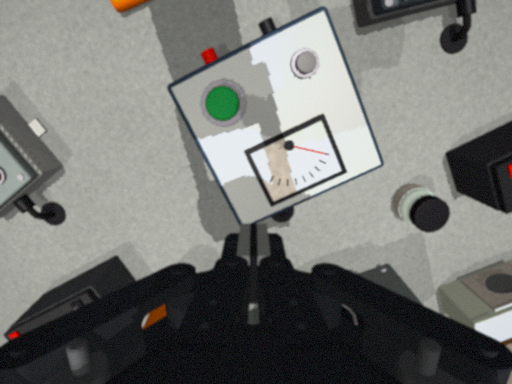

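Green button at (222,103), giving (0.532, -0.004). The grey boost button at (304,63) is well clear.

Emit:
servo_tool(delta_pos=[[-0.035,0.005,-0.012],[-0.035,0.02,-0.012],[0,0.04,0],[0,0.03,0],[0,0.005,0]], dr=[[0,0,0],[0,0,0],[0,0,0],[0,0,0],[0,0,0]], grip=[0,0,0,0,0])

```text
t: 13.18
tool_pos: [0.5317, -0.0128, 0.1394]
tool_rot: [-1.545, 0.276, -0.32]
contact_force: [-0.4, -0.4, 0.5]
opening: -0.0002
```

```bash
python3 - <<'E'
from h import *
im=shot('side','s9.png'); c=im[170:220,225:285]; im2=shot('wrist','w12.png'); 
cv2.imwrite('pics/s9c.png',np.hstack([cv2.resize(c,(480,400),interpolation=cv2.INTER_CUBIC),cv2.resize(im2[150:350,170:330],(320,400))])[:,:,::-1])
togo([.5325,-.0045,.12])
E
```

```text
t 13.28 pos [ 0.5332 -0.0125  0.1416] F [ 0.92 -0.14 -0.07] open -0.0001
axes x [ 0.928 -0.371  0.029] y [ 0.031 -0.001 -1.   ] z [0.371 0.929 0.011]
tool delta [-0.0042  0.0215  0.007 ] rows 1.0
```

View pics/s9c.png

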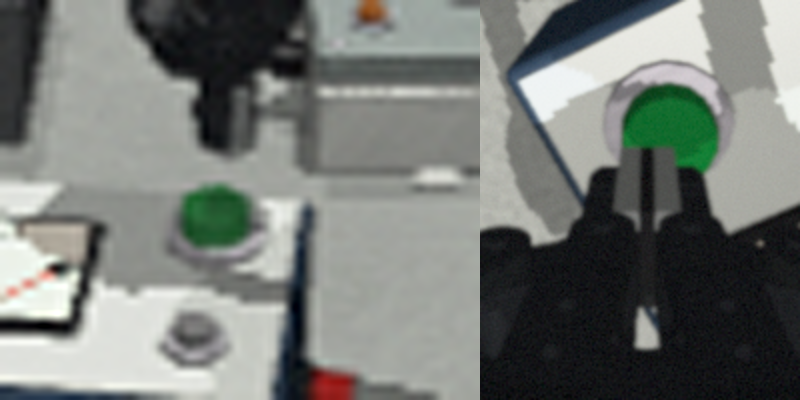

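The tip is about 8 mm short in +y, which the wrist view also shows. Correcting that before lowering.

Emit:
servo_tool(delta_pos=[[-0.004,0.002,0.007],[0,0.005,0],[0,0.004,0],[0,0,0]], dr=[[0,0,0],[0,0,0],[0,0,0],[0,0,0]], grip=[0,0,0,0])

```text
t: 13.78
tool_pos: [0.5352, -0.0048, 0.1343]
tool_rot: [-1.545, 0.268, -0.328]
contact_force: [0.1, -1.1, 0.7]
opening: 0.0001
```

```bash
python3 - <<'E'
from h import *
togo([.5325,-.0045,.12])
E
```

```text
t 13.78 pos [ 0.5352 -0.0048  0.1343] F [ 0.08 -1.14  0.72] open 0.0001
axes x [ 0.928 -0.371  0.036] y [ 0.038 -0.002 -0.999] z [0.371 0.929 0.012]
tool delta [-0.0031  0.0142 -0.0008] rows 1.0
```

Emit:
servo_tool(delta_pos=[[-0.003,0.002,0],[0,0.003,0],[0,0.002,0]], dr=[[0,0,2],[0,0,0],[0,0,0]], grip=[0,0,0])

```text
t: 14.15
tool_pos: [0.5327, -0.0036, 0.1272]
tool_rot: [-1.538, 0.296, -0.299]
contact_force: [-0.1, 0.0, -0.4]
opening: 0.0001
```

```bash
python3 - <<'E'
from h import *
togo([.5325,-.0045,.12])
E
```

```text
t 14.15 pos [ 0.5327 -0.0036  0.1272] F [-0.05  0.04 -0.36] open 0.0001
axes x [ 0.929 -0.371 -0.   ] y [ 0.004  0.011 -1.   ] z [0.371 0.929 0.012]
tool delta [ 0.0001  0.0072 -0.001 ] rows 1.0
```

Emit:
servo_tool(delta_pos=[[0,0.002,-0.001],[0,0.002,0]], dr=[[0,0,0],[0,0,0]], grip=[0,0])

```text
t: 14.4
tool_pos: [0.5322, -0.0046, 0.1227]
tool_rot: [-1.538, 0.296, -0.299]
contact_force: [0.6, -0.2, 0.3]
opening: -0.0001
```

Emit:
servo_tool(delta_pos=[[0,0.002,0]], dr=[[0,0,0]], grip=[0])

```text
t: 14.52
tool_pos: [0.5321, -0.0046, 0.1205]
tool_rot: [-1.538, 0.296, -0.299]
contact_force: [0.4, 0.2, 0.2]
opening: 0.0
```

Emit:
servo_tool(delta_pos=[[0,0.002,0]], dr=[[0,0,0]], grip=[0])

```text
t: 14.65
tool_pos: [0.5321, -0.0045, 0.1184]
tool_rot: [-1.538, 0.296, -0.299]
contact_force: [-0.6, -1.0, 3.6]
opening: -0.0001
```

Emit:
servo_tool(delta_pos=[[0,0.002,0]], dr=[[0,0,0]], grip=[0])

```text
t: 14.78
tool_pos: [0.5322, -0.0046, 0.1169]
tool_rot: [-1.538, 0.296, -0.299]
contact_force: [-2.5, -0.8, 3.9]
opening: 0.0
```

Contact at z≈0.119. Pressing on to about 0.1115.

Emit:
servo_tool(delta_pos=[[0,0.002,0],[0,0.002,0]], dr=[[0,0,0],[0,0,0]], grip=[0,0])

```text
t: 15.02
tool_pos: [0.5321, -0.0046, 0.1135]
tool_rot: [-1.539, 0.296, -0.298]
contact_force: [-2.5, 1.1, 3.7]
opening: 0.0002
```

Emit:
servo_tool(delta_pos=[[0,0.001,0]], dr=[[0,0,0]], grip=[0])

```text
t: 15.15
tool_pos: [0.5321, -0.0045, 0.1125]
tool_rot: [-1.539, 0.296, -0.298]
contact_force: [-2.4, -0.6, 4.5]
opening: 0.0
```

Emit:
servo_tool(delta_pos=[[0,0.001,0],[0,0,0]], dr=[[0,0,0],[0,0,0]], grip=[0,0])

```text
t: 15.4
tool_pos: [0.5322, -0.0046, 0.1114]
tool_rot: [-1.539, 0.296, -0.298]
contact_force: [-1.9, -0.2, 3.2]
opening: -0.0002
```

Emit:
servo_tool(delta_pos=[[0,-0.02,0],[0,-0.045,0],[0,-0.05,0],[0.03,-0.02,0.01],[0.03,0,0.01]], dr=[[0,0,0],[0,0,0],[0,0,0],[0,0,0],[0,0,0]], grip=[0,0,0,0,0])

```text
t: 16.02
tool_pos: [0.5963, -0.0096, 0.2553]
tool_rot: [-1.537, 0.291, -0.304]
contact_force: [-1.5, 0.0, 0.7]
opening: -0.0001
```

Emit:
servo_tool(delta_pos=[[0,0,0],[0,0,0]], dr=[[0,0,0],[0,0,0]], grip=[0,0])

```text
t: 16.27
tool_pos: [0.5978, -0.0098, 0.2572]
tool_rot: [-1.537, 0.289, -0.306]
contact_force: [0.2, -0.1, 0.1]
opening: 0.0003
```

```bash
python3 - <<'E'
from h import *
im=shot('side','s10.png'); im2=shot('wrist','w13.png'); im0=cv2.imread('pics/side1.png')[:,:,::-1]
C=lambda im:np.hstack([cv2.resize(im[y:y+50,x:x+53],(265,250),interpolation=cv2.INTER_CUBIC) for x,y in ((250,225),(255,140),(225,170))])
cv2.imwrite('pics/s10c.png',np.vstack([C(im0),C(im)])[:,:,::-1])
shot('top','t10.png'); togo([.53,0,.2])
E
```

```text
t 16.43 pos [ 0.5972 -0.0097  0.2566] F [ 0.71 -0.33  0.91] open 0.0001
axes x [ 0.929 -0.371  0.007] y [ 0.012  0.011 -1.   ] z [0.37  0.929 0.015]
tool delta [-0.0664  0.0558 -0.0167] rows 2.0
```

View pics/s10c.png

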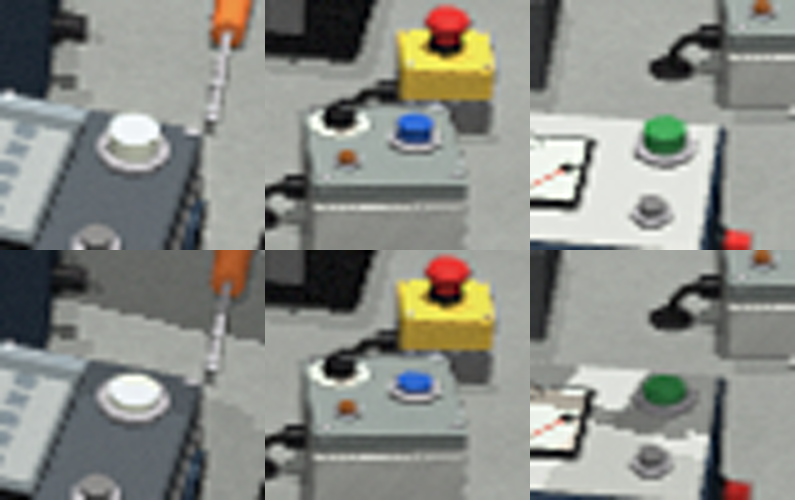

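View pics/t10.png

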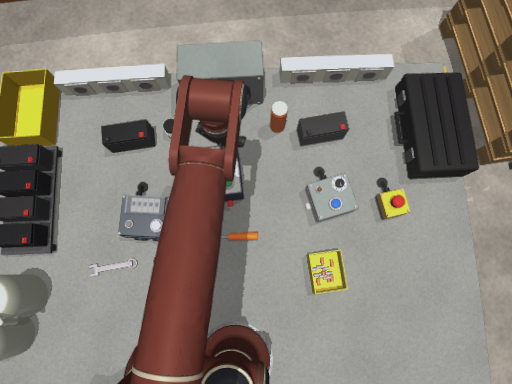

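View pics/s10.png

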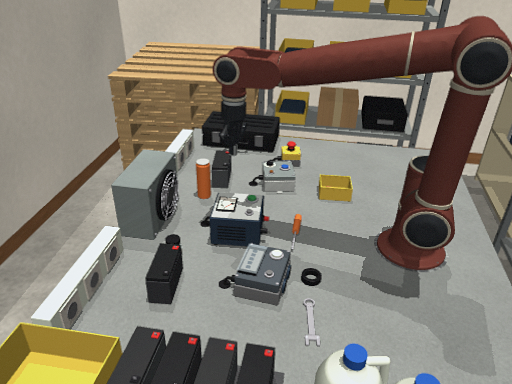

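All three caps now sit low in their bezels compared with the first picture (top row before, bottom row after). The grey buttons and e-stop look unchanged, the loose things stand where they were, and the arm is clear at z≈0.257 with only noise on the force reading. Handing in.

```bash
python3 -c "
from station import ctrl
print(ctrl.finish_job()); o=ctrl.get_obs(); print(o['t'],o['contact_force'])"
```

```text
the job is handed in; nothing more can be done
None
the job is handed in; nothing more can be done
```

I pressed the white mains button, then the blue fan button, then the green charge button with the shut fingertips, and handed the job in at about 16.4 s. `finish_job` gives no verdict.

- **Presses:** from first contact the tool went down about 8 mm on white and about 7.5 mm each on blue and green. The button joints can't be read directly, so these depths come from the tool position. The reported force stayed near 4–5 N, with a peak of about 8 N as the white button reached its stop.
- **Last pictures:** the side picture shows all three caps low in their bezels. The grey buttons and e-stop look unchanged, and no loose thing has visibly moved. I judged the loose things by eye in the side and top pictures and did not measure their positions. The arm was clear, about 0.26 m up, with only noise on the force reading.
- **Disagreements:**
  - The shut fingertips met the buttons with the TCP about 14 mm lower than the button tops, the opposite of the stated offset, so I found contact by force.
  - The side camera put the buttons about 9 mm off in y from the top camera, so I aimed with the wrist camera, which agreed with the top one to within about 5 mm.
  - Several network masks had the wrong label in the top view, so I located the buttons by colour.

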